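# Start up the bench: press three cordless switches in order

### The job

Start up the bench equipment on the cordless switches that stand on the blue-grey mat: lightly press the green key (extractor fan) fully down, then the blue key (vacuum pump), then the yellow key (stirrer); each stays down by itself. Leave the red emergency-stop key up. Do not lift, shove or tip any of the switches, and leave the black code reader where it is.

Things in the scene. Friction and masses are not known exactly. Their poses are not given: they have to be found in the camera images.
- green_key_top (a point): centre of the top face of the green round key (extractor fan) of a loose cordless switch; moves down with the key. The key is a 30 mm disc that stands 17 mm proud of its housing's collar and is pressed straight down. Keys of neighbouring switches are about 90 mm or more apart, centre to centre. Z axis points up.
- green_key (a joint): how far the green key is pressed in, m: 0 fully up, 0.009 all the way in at its stop. The coloured cap on it is springy: under the finger it gives 1 mm per 2.5 N, up to 8 mm, before and beyond that travel, and comes back when let go. The key slides with a steady resistance of about 4 N, has no return spring and stays where it is left; it counts as switched on from 0.006. More than 25 N from the fingers counts as not light.
- green_pod: loose white square switch housing, 58 x 58 x 36 mm with its metal collar, 0.25 to 0.5 kg, with the green key on its top and a green strip on its -x side; origin at the centre of its underside, z up. The key's top is 53 mm above it when fully up. Stands on the mat; the four switches' places are drawn anew each time.
- blue_key_top (a point): centre of the top face of the blue round key (vacuum pump) of a loose cordless switch; moves down with the key. The key is a 30 mm disc that stands 17 mm proud of its housing's collar and is pressed straight down. Keys of neighbouring switches are about 90 mm or more apart, centre to centre. Z axis points up.
- blue_key (a joint): how far the blue key is pressed in, m: 0 fully up, 0.009 all the way in at its stop. The coloured cap on it is springy: under the finger it gives 1 mm per 2.5 N, up to 8 mm, before and beyond that travel, and comes back when let go. The key slides with a steady resistance of about 4 N, has no return spring and stays where it is left; it counts as switched on from 0.006. More than 25 N from the fingers counts as not light.
- blue_pod: loose white square switch housing, 58 x 58 x 36 mm with its metal collar, 0.25 to 0.5 kg, with the blue key on its top and a blue strip on its -x side; origin at the centre of its underside, z up. The key's top is 53 mm above it when fully up. Stands on the mat; the four switches' places are drawn anew each time.
- yellow_key_top (a point): centre of the top face of the yellow round key (stirrer) of a loose cordless switch; moves down with the key. The key is a 30 mm disc that stands 17 mm proud of its housing's collar and is pressed straight down. Keys of neighbouring switches are about 90 mm or more apart, centre to centre. Z axis points up.
- yellow_key (a joint): how far the yellow key is pressed in, m: 0 fully up, 0.009 all the way in at its stop. The coloured cap on it is springy: under the finger it gives 1 mm per 2.5 N, up to 8 mm, before and beyond that travel, and comes back when let go. The key slides with a steady resistance of about 4 N, has no return spring and stays where it is left; it counts as switched on from 0.006. More than 25 N from the fingers counts as not light.
- yellow_pod: loose white square switch housing, 58 x 58 x 36 mm with its metal collar, 0.25 to 0.5 kg, with the yellow key on its top and a yellow strip on its -x side; origin at the centre of its underside, z up. The key's top is 53 mm above it when fully up. Stands on the mat; the four switches' places are drawn anew each time.
- red_key_top (a point): centre of the top face of the red round key (emergency stop) of a loose cordless switch; moves down with the key. The key is a 30 mm disc that stands 17 mm proud of its housing's collar and is pressed straight down. Keys of neighbouring switches are about 90 mm or more apart, centre to centre. Z axis points up.
- red_key (a joint): how far the red key is pressed in, m: 0 fully up, 0.009 all the way in at its stop. The coloured cap on it is springy: under the finger it gives 1 mm per 2.5 N, up to 8 mm, before and beyond that travel, and comes back when let go. The key slides with a steady resistance of about 4 N, has no return spring and stays where it is left; it counts as switched on from 0.006. More than 25 N from the fingers counts as not light.
- red_pod: loose white square switch housing, 58 x 58 x 36 mm with its metal collar, 0.25 to 0.5 kg, with the red key on its top and a red strip on its -x side; origin at the centre of its underside, z up. The key's top is 53 mm above it when fully up. Stands on the mat; the four switches' places are drawn anew each time.
- mat: flat blue-grey rubber bench mat, 3 mm thick, 230 mm along its x and 300 mm along its y (from -115 to +185 mm), fixed to the worktop; origin at its underside amid the four switches, z up
- reader: black code reader head, 37 x 62 x 30 mm, loose, on the mat beside the switches; origin under its centre

How it is judged:
By the outcome, as a careful person would: the job done as asked, in the order asked, and still so for the second after the job is handed in, with the robot touching nothing.
It also fails if it takes over 42 s, if anything falls off the work surface, if the arm or the gripper's body presses on something with over 40 N, if the wrist force passes 120 N, or if a joint passes its speed limit or range.

### The arm

A 6-joint arm with a two-finger parallel gripper is mounted at the origin on a cart in front of the work surface, level with it; the furniture and walls round the work are solid. World frame = base frame: x ahead of the robot, y to its left, z up, the work surface at z = 0. Lengths are in mm, angles in degrees, forces in N, time in s.
With the tool pointing down it reaches from about 350 to 850 mm from the base axis. Payload 8.1 kg.
Tool frame: the origin (TCP) lies midway between the tips of the shut fingers; the grasp point (between the pads) lies 19 mm behind it; x points along the fingers, y is the direction in which the jaws open and shut, and the axes are right-handed (so a half turn about x gives the same grasp; the last joint's range is limited). The gripper opens to 85 mm and grips with 20 to 120 N. Pads are 22 mm wide; open, the fingers measure 114 mm over their backs; the gripper's body (76 mm by 85 mm) begins 54 mm behind the grasp point. The pads swing forward as they close: fully open they stand 13 mm farther back than shut.
Start: joints at [-79.263, 7.471, 85.268, -0, 87.261, -4.893], TCP at [161.678, -577.811, 231.292] pointing down, gripper open.
Joint ranges: [-169.43, 169.43], [-51.17, 129.36], [1.28, 143.12], [-76.62, 256.62], [0, 156.53], [-152.29, 152.29]. Speed limits (degrees/s): [136.94, 136.94, 159.86, 180, 180, 180].

### API

Orientations are given as [roll, pitch, yaw] about the fixed x, y, z axes, in that order (R = Rz(yaw) Ry(pitch) Rx(roll)).
In Python, from bench import sense, snapshot, hand_in gives the robot as it stands.
- The arm moves only by the tool drive_tool, never from a script. Its argument "deltas" is a list of rows, each a list of 7 numbers: the closure in counts, from 0 (fully open) to 255 (shut), then the shift along the tool's x, y, z in m, then the turn, a rotation vector about the tool's x, y, z in rad. A call has exactly 10 rows; each row is the pose to reach, as a shift and turn from the pose commanded when the call began, along the tool's axes at that moment; what a row does not reach only later rows make up. A row lasts 1/12 s, in which the tool goes at most 41.7 mm and 7.16 degrees, less where a joint would pass 70% of its speed; a pose out of reach is approached as far as the arm can. A call with a gripper value outside its range is refused whole. The fingers move at their own pace and stop on an object; "squeeze" is the grip in N (left out, the last holds). Time passes only in rows, so rows that repeat a pose let the fingers close, or fill a call up. It gives the time, the measured TCP pose, the force and the opening at its end, in the units of the state.
- sense(): the state, without advancing time (a new reading comes with each control period).
- snapshot(name): name is "side" or "top"; returns a dict with "frame" (480x640x3 uint8, blue, green, red), "fx", "fy", "cx", "cy" (pixels), "k1" (the pictures are not rectified: a ray, as slopes to the right and down, at radius r is drawn at 1 + k1 r^2 times it, then the intrinsics apply), "rvec" (rotation vector, rad) and "tvec" (3), from world to camera coordinates, as OpenCV has them. Camera axes: x right, y down, z forward; pixel columns grow to the right and rows downward; lengths in mm; the calibration is good to about 2 mm. A picture is of the moment at which its call begins. There is no depth.
- hand_in(): hands the job in, once; it reports no verdict.
The state is a dict: "time": time; "joint_pos": joint angles; "qd": joint speeds; "joint_efforts": joint torques, N m; "tool_pos": TCP position; "tcp_rot": TCP orientation; "ft_force": force on the tool from outside, world axes, zero at the start; "wrist_torque": the same for the moment, N m; "finger_gap": finger opening in mm.
Only numpy, scipy, OpenCV 4.12 (cv2) and the standard library are available. Lean on these libraries where they do the work, as an engineer would, in place of code of your own. Each camera call takes 0.05 s, during which the arm holds its last target.

## Working session

There is one attempt and no reset: what is moved stays moved. The work goes in short steps, Python scripts to look and compute and a tool call to move; the robot and the scene stay as the last step left them, time stands still between calls to the robot, and variables do not carry over. Pictures are saved under pics/ and viewed, and the job is handed in when it is done.

Besides the shell and the picture viewer there is one more tool, called after "Emit:" by a JSON object that holds its "api" and its "payload", one argument or row to a line. drive_tool: Moves the arm, as the interface text tells. Its arguments: {"type":"object","properties":{"deltas":{"type":"array","items":{"type":"array","items":{"type":"number"}}},"squeeze":{"type":"number"}},"required":["deltas"]}

```bash
mkdir -p pics; ls
python3 - <<'E'
from bench import sense,snapshot
import cv2
print(sense())
for n in("top","side"):
    s=snapshot(n); cv2.imwrite(f"pics/{n}0.png",s["frame"]); print({k:v for k,v in s.items() if k!="frame"})
E
```

```text
pics
{'time': 0.0, 'joint_pos': array([-7.92639657e+01,  7.51467341e+00,  8.53304746e+01,  1.51822301e-03,
        8.72612468e+01, -4.89292234e+00]), 'qd': array([ 0.00851708, -0.00792558,  0.10879882,  0.05397302, -0.02419012,
        0.12555486]), 'joint_efforts': array([ 1.69325140e-03, -5.69399786e+01, -5.00549161e+01, -1.52572943e-04,
        1.49375416e-02,  3.45330454e-05]), 'tool_pos': array([ 161.57242392, -577.25974173,  230.23750713]), 'tcp_rot': array([-95.70945425,  89.89359444,  99.91942848]), 'ft_force': array([-0.16495804,  0.22426832,  0.233542  ]), 'wrist_torque': array([ 0.03365801, -0.03822377,  0.04895589]), 'finger_gap': 85.22868084057708}
{'fx': 537.3400363063678, 'fy': 537.3400363063678, 'cx': 324.87625105976923, 'cy': 239.93560487364178, 'k1': -0.16127334096315035, 'rvec': array([ 2.14289519, -2.13923899,  0.21438463]), 'tvec': array([333.51117957, 507.17120044, 833.34181648])}
{'fx': 494.183360938926, 'fy': 494.183360938926, 'cx': 325.9505209825643, 'cy': 243.37688693790196, 'k1': -0.06516219334970552, 'rvec': array([ 0.34455867,  2.75173817, -1.24907454]), 'tvec': array([ 414.22163466, -247.24088484, 1233.91156905])}
```

View pics/top0.png

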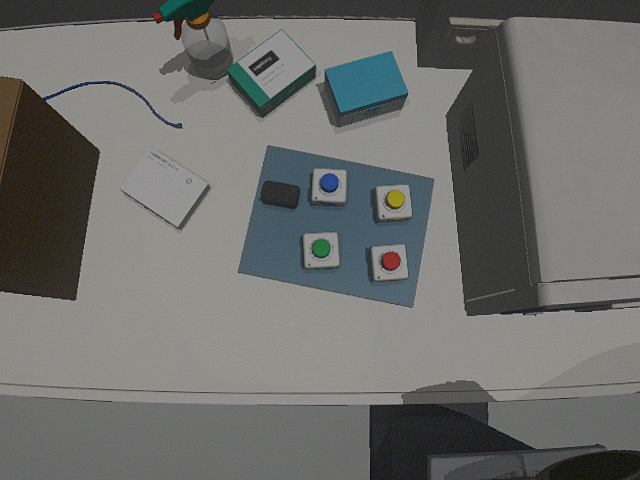

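View pics/side0.png

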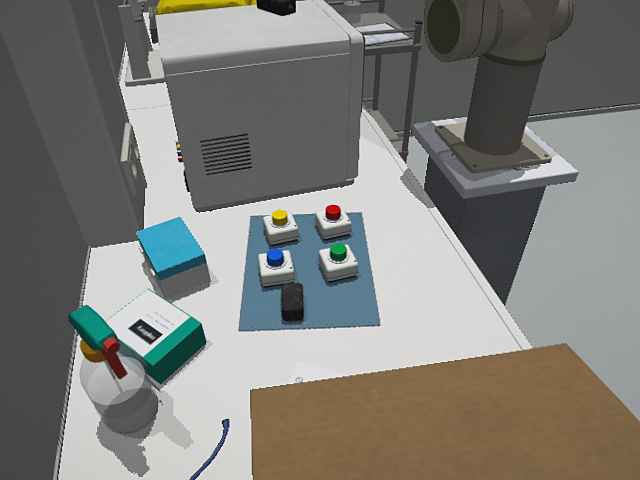

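The top view shows the keys at about green (321,248), blue (329,183), yellow (395,199) and red (391,261). The side view shows the same four, with the reader next to blue and a tall grey instrument on the robot's right.

```bash
cat > h.py <<'E'
import numpy as np, cv2
def ray(s,u,v):
    K=np.array([[s["fx"],0,s["cx"]],[0,s["fy"],s["cy"]],[0,0,1]]);d=np.array([s["k1"],0,0,0,0])
    p=cv2.undistortPoints(np.array([[[u,v]]],float),K,d)[0,0]
    R=cv2.Rodrigues(s["rvec"])[0]; return -R.T@s["tvec"], R.T@np.array([p[0],p[1],1])
def atz(s,u,v,z):
    o,d=ray(s,u,v); return o+d*(z-o[2])/d[2]
def proj(s,P):
    K=np.array([[s["fx"],0,s["cx"]],[0,s["fy"],s["cy"]],[0,0,1]])
    return cv2.projectPoints(np.array(P,float).reshape(-1,3),s["rvec"],s["tvec"],K,np.array([s["k1"],0,0,0,0]))[0][:,0]
def tri(a,b):
    A=[];B=[]
    for o,d in(a,b):
        d=d/np.linalg.norm(d);M=np.eye(3)-np.outer(d,d);A.append(M);B.append(M@o)
    return np.linalg.lstsq(np.vstack(A),np.hstack(B),rcond=None)[0]
E
python3 - <<'E'
from bench import snapshot
from h import *
t=snapshot("top");s=snapshot("side")
seeds=dict(green=((321,248),(338,252)),blue=((329,183),(275,257)),yellow=((395,199),(279,217)),red=((391,261),(333,212)))
hue=dict(green=65,blue=113,yellow=27,red=0)
for n,ps in seeds.items():
    for cam,im,p in(("top",t,ps[0]),("side",s,ps[1])):
        f=im["frame"];h=cv2.cvtColor(f,cv2.COLOR_BGR2HSV).astype(int)
        dh=abs((h[...,0]-hue[n]+90)%180-90)
        m=((dh<14)&(h[...,1]>140)).astype(np.uint8)
        k,l,st,c=cv2.connectedComponentsWithStats(m)
        i=l[p[1],p[0]]
        v=h[...,2][l==i]; 
        # top-face = bright part
        thr=np.percentile(v,90)*0.9
        mm=(l==i)&(h[...,2]>thr); ys,xs=np.nonzero(mm)
        print(n,cam,i,st[i],c[i].round(1),"bright",len(xs),xs.mean().round(1),ys.mean().round(1),xs.min(),xs.max(),ys.min(),ys.max(), atz(im,xs.mean(),ys.mean(),56).round(1), atz(im,*c[i],56).round(1))
for n,im in(("t",t),("s",s)): print(n,"cam",ray(im,320,240))
# mat corners
for p in((267,146),(434,179),(412,306),(239,272)): print("mat",atz(t,*p,3).round(1))
for p in((250,214),(361,212),(379,325),(240,329)): print("mat side",atz(s,*p,3).round(1))
# instrument
print("inst base",atz(t,467,314,0),atz(s,198,209,0),atz(s,355,184,0))
print("inst top corner near", tri(ray(t,538,290),ray(s,352,40)), tri(ray(t,508,18),ray(s,165,70)))
f=cv2.resize(t["frame"][140:310,230:440],None,fx=3.6,fy=3.5,interpolation=cv2.INTER_CUBIC);cv2.imwrite("pics/tc.png",f)
f=cv2.resize(s["frame"][190:340,230:390],None,fx=4,fy=4,interpolation=cv2.INTER_CUBIC);cv2.imwrite("pics/sc.png",f)
E
```

```text
green top 15 [313 239  17  18 238] [321.  247.9] bright 196 321.0 247.7 313 329 240 255 [491.3 341.   56. ] [491. 341.  56.]
green side 7 [330 243  16  17 226] [337.8 251.3] bright 127 337.6 248.2 330 345 243 253 [492.5 340.6  56. ] [494.3 348.4  56. ]
blue top 7 [321 174  17  18 235] [329.2 181.9] bright 195 329.3 181.3 322 337 174 188 [601.1 327.5  56. ] [600.  327.6  56. ]
blue side 14 [267 248  17  18 248] [274.6 256.8] bright 128 274.5 253.6 267 282 249 259 [601.2 327.2  56. ] [602.3 335.2  56. ]
yellow top 417 [387 190  18  19 236] [395.3 198.5] bright 201 395.6 198.1 388 404 191 206 [573.6 219.4  56. ] [572.9 219.9  56. ]
yellow side 9 [272 210  15  15 195] [279.3 217.1] bright 104 279.0 214.0 272 286 210 218 [574.2 219.5  56. ] [575.2 229.1  56. ]
red top 134 [383 252  17  18 241] [391.1 260.3] bright 200 391.2 260.1 384 399 252 268 [471.5 228.9  56. ] [471.2 229.2  56. ]
red side 4 [326 205  14  15 188] [332.5 211.9] bright 93 332.7 208.6 326 339 205 213 [471.7 228.6  56. ] [474.7 238.6  56. ]
t cam (array([354.53642519, 355.79464389, 900.34716146]), array([ 0.17394366, -0.01544386, -0.98467632]))
s cam (array([667.98445105, 956.68358023, 627.53380663]), array([-0.17262448, -0.73722618, -0.65336822]))
mat [680.5 435.2   3. ]
mat [622.6 141.7   3. ]
mat [401.2 187.2   3. ]
mat [457.9 477.8   3. ]
mat side [623.5 136.3   3. ]
mat side [399.8 186.9   3. ]
mat side [460.4 480.1   3. ]
mat side [679.5 432.8   3. ]
inst base [387.02802213  92.15835425   0.        ] [727.6762086   87.53732851   0.        ] [380.93236098  81.69296544   0.        ]
inst top corner near [402.70125999 104.19585318 326.98616451] [738.18760905 110.19240413 314.72457558]
```

View pics/tc.png

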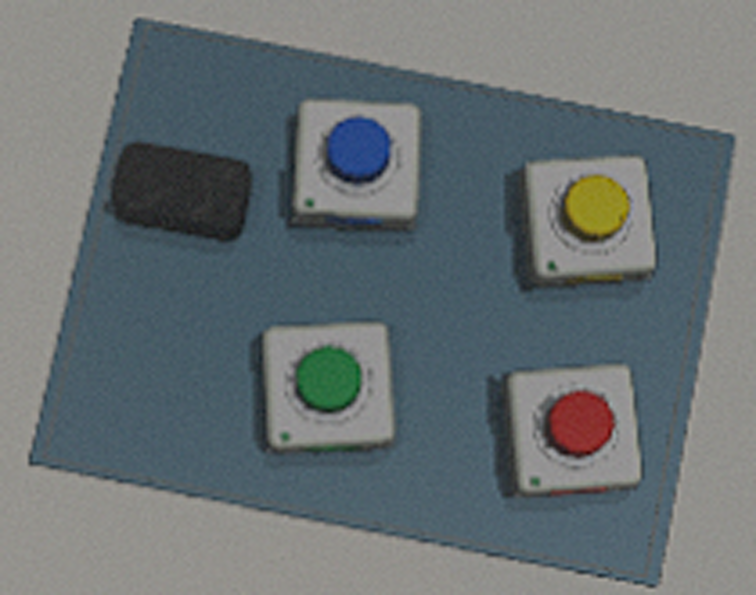

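View pics/sc.png

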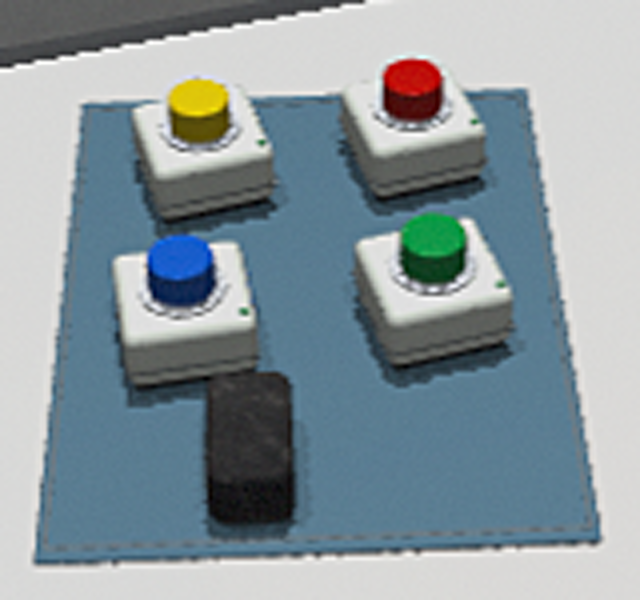

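Both cameras give consistent key tops at z=56: green (492,341), blue (601,327), yellow (574,219.5). I'll lift the tool and shut the fingers. The swing will be at short radius to stay clear of the instrument, which is about 325 high.

Emit:
{"api": "drive_tool", "payload": {
  "deltas": [
    [255,-0.04,0,0,0,0,0],
    [255,-0.08,0,0,0,0,0],
    [255,-0.12,0,0,0,0,0],
    [255,-0.16,-0.01,0,0,0,0],
    [255,-0.2,-0.02,0,0,0,0],
    [255,-0.23,-0.04,0,0,0,0],
    [255,-0.26,-0.07,0,0,0,0],
    [255,-0.28,-0.1,0,0,0,0],
    [255,-0.28,-0.14,0,0,0,0],
    [255,-0.28,-0.18,0,0,0,0]
  ],
  "squeeze": 20
}}

```text
time: 1.03
tool_pos: [112.9, -403.4, 512.6]
tcp_rot: [82.2, 89.9, -82.1]
ft_force: [-0.4, 0.5, 1.0]
finger_gap: 0.0
```

Run:
```python
from bench import sense,snapshot
import cv2
s=sense();print(s['joint_pos'].round(2),s['tool_pos'].round(1))
for n in("side",):
    cv2.imwrite(f"pics/{n}1.png",snapshot(n)["frame"])
```

```text
[-81.38 -16.19  78.26  -0.   117.79  -7.02] [ 112.9 -403.4  512.6]
```

View pics/side1.png

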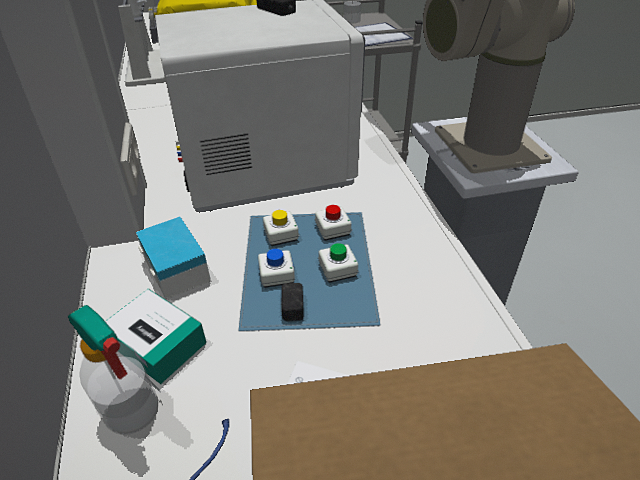

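Run:
```python
from bench import snapshot
from h import *
s=snapshot("side")
for z in(0,100,200,250,300,350,400): print(z,proj(s,[0,0,z])[0].round(),proj(s,[100,0,z])[0].round())
```

```text
0 [490. 145.] [454. 150.]
100 [499. 109.] [461. 113.]
200 [508.  68.] [468.  72.]
250 [513.  46.] [472.  50.]
300 [518.  23.] [477.  26.]
350 [524.  -1.] [481.   1.]
400 [530. -27.] [486. -25.]
```

Emit:
{"api": "drive_tool", "payload": {
  "deltas": [
    [255,0,-0.021,-0.031,-0.0785,0,0],
    [255,0,-0.045,-0.059,-0.157,0,0],
    [255,0,-0.071,-0.087,-0.244,0,0],
    [255,0,-0.096,-0.118,-0.349,0,0],
    [255,0,-0.114,-0.149,-0.454,0,0],
    [255,0,-0.132,-0.18,-0.558,0,0],
    [255,0,-0.152,-0.209,-0.663,0,0],
    [255,0,-0.175,-0.236,-0.768,0,0],
    [255,0,-0.2015,-0.2605,-0.873,0,0],
    [255,0,-0.23,-0.282,-0.977,0,0]
  ]
}}

```text
time: 1.97
tool_pos: [323.8, -105.5, 510.7]
tcp_rot: [-102.5, 90.0, 149.4]
ft_force: [1.4, -0.0, 0.0]
finger_gap: -0.1
```

Emit:
{"api": "drive_tool", "payload": {
  "deltas": [
    [255,0,-0.002,-0.0355,-0.105,0,0],
    [255,0,-0.0075,-0.071,-0.209,0,0],
    [255,0,-0.0165,-0.105,-0.314,0,0],
    [255,0,-0.0295,-0.138,-0.419,0,0],
    [255,0,-0.0455,-0.17,-0.524,0,0],
    [255,0,-0.065,-0.2,-0.628,0,0],
    [255,0,-0.08,-0.234,-0.733,0,0],
    [255,0,-0.091,-0.267,-0.82,0,0],
    [255,0,-0.089,-0.299,-0.873,0,0],
    [255,0,-0.087,-0.3355,-0.925,0,0]
  ]
}}

```text
time: 2.8
tool_pos: [345.7, 240.8, 511.9]
tcp_rot: [76.0, 89.9, 20.8]
ft_force: [0.7, -0.4, 0.7]
finger_gap: 0.2
```

```bash
cat >> h.py <<'E'
from scipy.spatial.transform import Rotation as Ro
def delta(st,P):
    R=Ro.from_euler('xyz',st['tcp_rot'],degrees=True).as_matrix()
    return R.T@(np.array(P)-st['tool_pos'])
E
python3 - <<'E'
from bench import sense
from h import *
s=sense();print(s['time'],s['tool_pos'].round(1),s['qd'].round(1),s['ft_force'].round(2)); R=Ro.from_euler('xyz',s['tcp_rot'],degrees=True).as_matrix();print(R.round(3))
print(delta(s,[491.9,340.8,90]).round(1))
E
```

```text
2.8 [345.7 240.8 511.9] [ 41.2  54.  -41.7  -0.1 -12.1   6.6] [ 0.67 -0.44  0.67]
[[ 0.002  0.821  0.571]
 [ 0.001  0.571 -0.821]
 [-1.     0.002  0.   ]]
[422.2 176.4   1.2]
```

Emit:
{"api": "drive_tool", "payload": {
  "deltas": [
    [255,0.01,0.035,0,0,0,0],
    [255,0.02,0.07,0,0,0,0],
    [255,0.04,0.105,0,0,0,0],
    [255,0.065,0.135,0,0,0,0],
    [255,0.1,0.155,-0.001,0,0,0],
    [255,0.14,0.17,-0.001,0,0,0],
    [255,0.18,0.178,-0.001,0,0,0],
    [255,0.22,0.178,-0.001,0,0,0],
    [255,0.26,0.178,-0.001,0,0,0],
    [255,0.3,0.178,-0.001,0,0,0]
  ]
}}

```text
time: 3.63
tool_pos: [491.8, 340.7, 208.5]
tcp_rot: [-93.1, 89.9, -148.5]
ft_force: [0.7, 0.4, 0.4]
finger_gap: -0.1
```

Emit:
{"api": "drive_tool", "payload": {
  "deltas": [
    [255,0.03,0,0,0,0,0],
    [255,0.06,0,0,0,0,0],
    [255,0.09,0,0,0,0,0],
    [255,0.11,0,0,0,0,0],
    [255,0.125,0,0,0,0,0],
    [255,0.13,0,0,0,0,0],
    [255,0.13,0,0,0,0,0],
    [255,0.13,0,0,0,0,0],
    [255,0.13,0,0,0,0,0],
    [255,0.13,0,0,0,0,0]
  ]
}}

```text
time: 4.47
tool_pos: [493.1, 341.4, 83.1]
tcp_rot: [85.1, 89.8, 29.7]
ft_force: [-0.1, 0.7, 0.2]
finger_gap: 0.1
```

Run:
```python
from bench import sense,snapshot
from h import *
for n in("side","top"):
    f=snapshot(n);cv2.imwrite(f"pics/{n}2.png",f["frame"])
s=sense();print(s['time'],s['tool_pos'].round(1),s['tcp_rot'],s['qd'].round(1),s['ft_force'].round(2),s['joint_pos'].round(1)); 
print(delta(s,[491.9,340.8,56]).round(1))
```

```text
4.5667 [492.8 341.2  82.7] [85.77673028 89.87221274 30.3815624 ] [ 0.   0.3  0.4 -0.  -0.1 -0.1] [ 0.37  0.01 -0.43] [29.8 13.9 94.   0.  72.  -4.8]
[26.7 -1.1 -0.2]
```

View pics/side2.png

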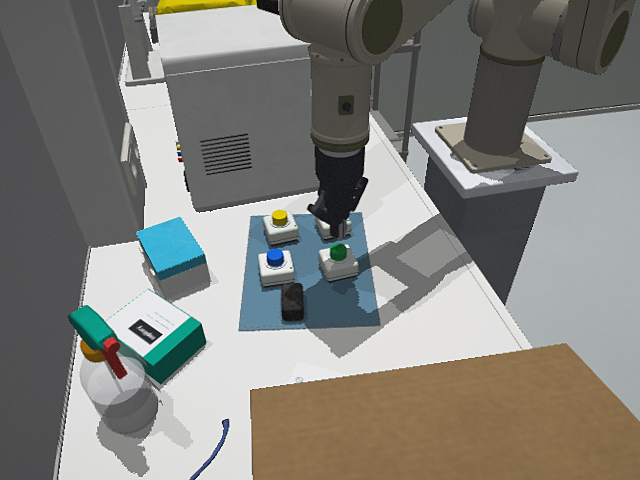

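View pics/top2.png

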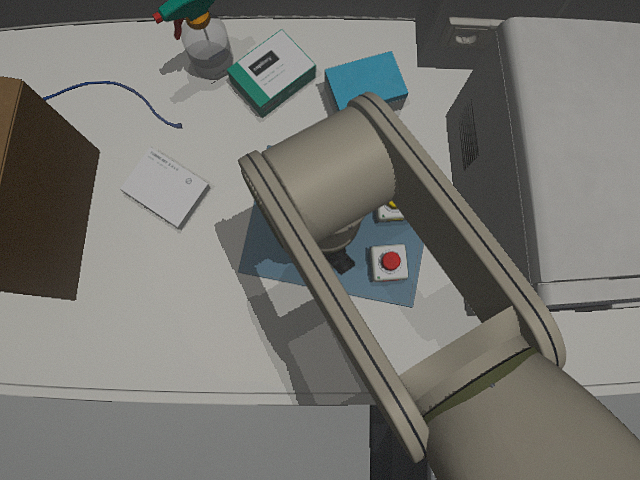

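Run:
```python
from bench import snapshot
from h import *
t=snapshot("top");s=snapshot("side")
P=np.array([493,341]);n=np.array([np.sin(np.radians(29.8)),-np.cos(np.radians(29.8))])
for z in(350,400,450,500):
  print(z,proj(t,[*P,z])[0].round(),[ (w,proj(t,[*(P+w*n),z])[0].round()) for w in(-100,-50,50,100)],proj(s,[*P,z])[0].round())
cv2.imwrite("pics/sc2.png",cv2.resize(s["frame"][0:260,200:460],(780,600)[:2]))
```

```text
350 [326. 202.] [(-100, array([242., 248.])), (-50, array([284., 224.])), (50, array([367., 179.])), (100, array([406., 158.]))] [340.  86.]
400 [327. 189.] [(-100, array([236., 239.])), (-50, array([282., 214.])), (50, array([372., 165.])), (100, array([415., 141.]))] [341.  50.]
450 [329. 174.] [(-100, array([228., 229.])), (-50, array([279., 201.])), (50, array([378., 147.])), (100, array([425., 122.]))] [341.   9.]
500 [331. 155.] [(-100, array([218., 216.])), (-50, array([275., 185.])), (50, array([385., 126.])), (100, array([437.,  98.]))] [342. -35.]
```

View pics/sc2.png

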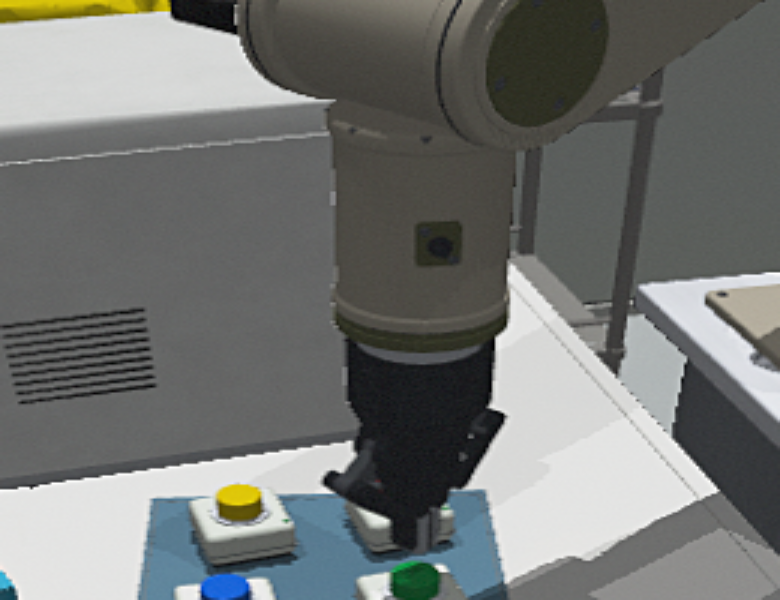

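Tip is over the green key at 83 mm height with the forearm well above the instrument. Descending gently.

Emit:
{"api": "drive_tool", "payload": {
  "deltas": [
    [255,0.01,-0.001,0,0,0,0],
    [255,0.018,-0.001,0,0,0,0],
    [255,0.021,-0.001,0,0,0,0],
    [255,0.023,-0.001,0,0,0,0],
    [255,0.025,-0.001,0,0,0,0],
    [255,0.027,-0.001,0,0,0,0],
    [255,0.029,-0.001,0,0,0,0],
    [255,0.031,-0.001,0,0,0,0],
    [255,0.031,-0.001,0,0,0,0],
    [255,0.031,-0.001,0,0,0,0]
  ]
}}

```text
time: 5.5
tool_pos: [491.3, 340.2, 50.4]
tcp_rot: [94.1, 90.0, 38.7]
ft_force: [-2.4, -1.5, 2.5]
finger_gap: -0.2
```

Run:
```python
from bench import sense
s=sense();print(s['time'],s['tool_pos'].round(2),s['ft_force'].round(2))
```

```text
5.5 [491.28 340.21  50.42] [-2.39 -1.5   2.45]
```

Emit:
{"api": "drive_tool", "payload": {
  "deltas": [
    [255,0.001,0,0,0,0,0],
    [255,0.002,0,0,0,0,0],
    [255,0.003,0,0,0,0,0],
    [255,0.004,0,0,0,0,0],
    [255,0.005,0,0,0,0,0],
    [255,0.006,0,0,0,0,0],
    [255,0.006,0,0,0,0,0],
    [255,0.006,0,0,0,0,0],
    [255,0.006,0,0,0,0,0],
    [255,0.006,0,0,0,0,0]
  ]
}}

```text
time: 6.33
tool_pos: [491.4, 340.3, 44.6]
tcp_rot: [86.7, 90.0, 31.3]
ft_force: [-3.2, -1.8, 6.8]
finger_gap: -0.1
```

Run:
```python
from bench import sense,snapshot
from h import *
f=snapshot("side")
cv2.imwrite("pics/s3.png",cv2.resize(f["frame"][190:310,260:390],(780,600)))
s=sense();print(s['time'],s['tool_pos'].round(2),s['tcp_rot'],s['ft_force'].round(2),s['wrist_torque'].round(2))
```

```text
6.3833 [491.43 340.31  44.64] [85.16938684 89.97004684 29.77661664] [-2.52 -1.43  6.69] [-0.18  0.38 -0.07]
```

View pics/s3.png

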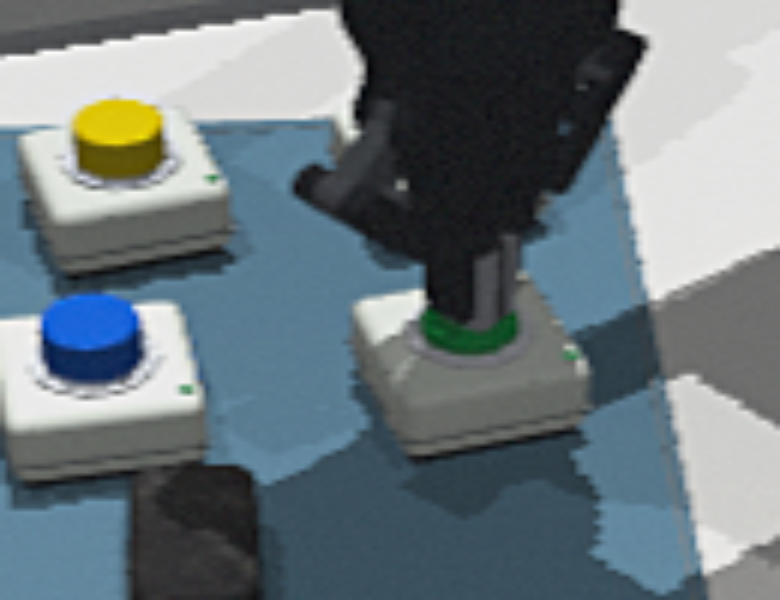

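Emit:
{"api": "drive_tool", "payload": {
  "deltas": [
    [255,0.0005,0,0,0,0,0],
    [255,0.001,0,0,0,0,0],
    [255,0.0015,0,0,0,0,0],
    [255,0.002,0,0,0,0,0],
    [255,0.002,0,0,0,0,0],
    [255,0.002,0,0,0,0,0],
    [255,0.002,0,0,0,0,0],
    [255,0.002,0,0,0,0,0],
    [255,0.002,0,0,0,0,0],
    [255,0.002,0,0,0,0,0]
  ]
}}

```text
time: 7.22
tool_pos: [491.5, 340.3, 43.1]
tcp_rot: [81.6, 90.0, 26.2]
ft_force: [-4.6, -1.9, 10.8]
finger_gap: 0.0
```

Emit:
{"api": "drive_tool", "payload": {
  "deltas": [
    [255,-0.002,0,0,0,0,0],
    [255,-0.005,0,0,0,0,0],
    [255,-0.01,0,0,0,0,0],
    [255,-0.02,0,0,0,0,0],
    [255,-0.04,0,0,0,0,0],
    [255,-0.05,0.02,0.018,0,0,0],
    [255,-0.05,0.045,0.04,0,0,0],
    [255,-0.05,0.07,0.062,0,0,0],
    [255,-0.05,0.083,0.073,0,0,0],
    [255,-0.05,0.083,0.073,0,0,0]
  ]
}}

```text
time: 8.05
tool_pos: [604.7, 326.1, 93.2]
tcp_rot: [64.0, 89.8, 8.5]
ft_force: [-0.4, 0.3, 0.5]
finger_gap: -0.2
```

Emit:
{"api": "drive_tool", "payload": {
  "deltas": [
    [255,0,0,0,0,0,0],
    [255,0,0,0,0,0,0],
    [255,0,0,0,0,0,0],
    [255,0,0,0,0,0,0],
    [255,0,0,0,0,0,0],
    [255,0,0,0,0,0,0],
    [255,0,0,0,0,0,0],
    [255,0,0,0,0,0,0],
    [255,0,0,0,0,0,0],
    [255,0,0,0,0,0,0]
  ]
}}

```text
time: 8.88
tool_pos: [601.0, 327.2, 92.3]
tcp_rot: [-69.4, 90.0, -124.8]
ft_force: [0.6, -0.4, -0.2]
finger_gap: -0.1
```

Run:
```python
from bench import sense,snapshot
from h import *
f=snapshot("side")
cv2.imwrite("pics/s4.png",cv2.resize(f["frame"][190:310,240:390],(750,600)))
s=sense();print(s['time'],s['tool_pos'].round(2),s['tcp_rot'],s['ft_force'].round(2)); print(delta(s,[601.1,327.4,56]).round(1))
```

```text
8.9333 [600.97 327.2   92.28] [-124.85591626   89.99870123  179.74807002] [-0.31  0.23  0.85]
[36.3  0.2 -0.1]
```

View pics/s4.png

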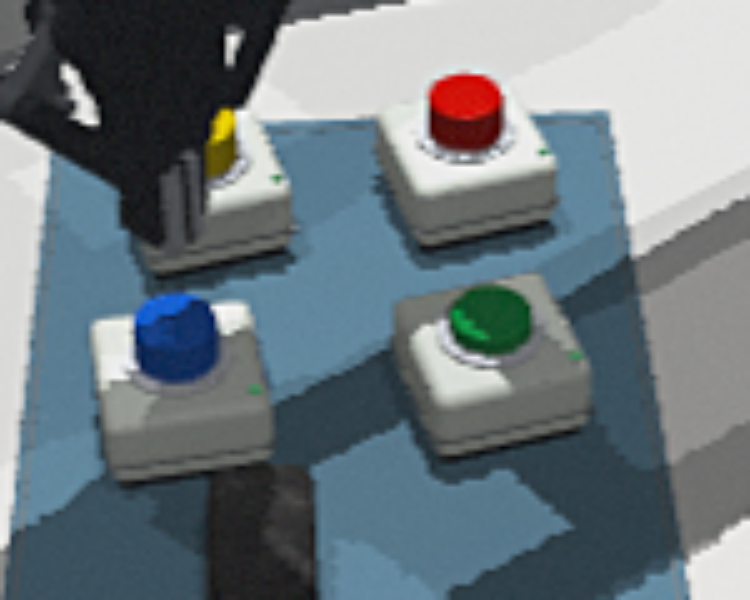

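The green key is visibly down and has stayed down. The tool is centred over blue, so I'm pressing it.

Emit:
{"api": "drive_tool", "payload": {
  "deltas": [
    [255,0.015,0,0,0,0,0],
    [255,0.028,0,0,0,0,0],
    [255,0.032,0,0,0,0,0],
    [255,0.034,0,0,0,0,0],
    [255,0.036,0,0,0,0,0],
    [255,0.038,0,0,0,0,0],
    [255,0.04,0,0,0,0,0],
    [255,0.042,0,0,0,0,0],
    [255,0.042,0,0,0,0,0],
    [255,0.042,0,0,0,0,0]
  ]
}}

```text
time: 9.77
tool_pos: [601.2, 327.3, 50.6]
tcp_rot: [83.7, 90.0, 28.3]
ft_force: [-0.3, -0.8, 3.0]
finger_gap: 0.3
```

Emit:
{"api": "drive_tool", "payload": {
  "deltas": [
    [255,0.001,0,0,0,0,0],
    [255,0.002,0,0,0,0,0],
    [255,0.003,0,0,0,0,0],
    [255,0.004,0,0,0,0,0],
    [255,0.005,0,0,0,0,0],
    [255,0.0055,0,0,0,0,0],
    [255,0.0055,0,0,0,0,0],
    [255,0.0055,0,0,0,0,0],
    [255,0.0055,0,0,0,0,0],
    [255,0.0055,0,0,0,0,0]
  ]
}}

```text
time: 10.6
tool_pos: [601.2, 327.3, 45.1]
tcp_rot: [81.6, 90.0, 26.2]
ft_force: [-0.6, 0.3, 4.2]
finger_gap: -0.1
```

Emit:
{"api": "drive_tool", "payload": {
  "deltas": [
    [255,0.0005,0,0,0,0,0],
    [255,0.001,0,0,0,0,0],
    [255,0.0015,0,0,0,0,0],
    [255,0.002,0,0,0,0,0],
    [255,0.002,0,0,0,0,0],
    [255,0.002,0,0,0,0,0],
    [255,0.002,0,0,0,0,0],
    [255,0.002,0,0,0,0,0],
    [255,0.002,0,0,0,0,0],
    [255,0.002,0,0,0,0,0]
  ]
}}

```text
time: 11.43
tool_pos: [601.3, 327.4, 43.6]
tcp_rot: [79.5, 90.0, 24.1]
ft_force: [-2.2, -1.3, 8.2]
finger_gap: -0.1
```

Emit:
{"api": "drive_tool", "payload": {
  "deltas": [
    [255,-0.002,0,0,0,0,0],
    [255,-0.005,0,0,0,0,0],
    [255,-0.01,0,0,0,0,0],
    [255,-0.02,0,0,0,0,0],
    [255,-0.04,0,0,0,0,0],
    [255,-0.05,-0.02,0.018,0,0,0],
    [255,-0.05,-0.045,0.04,0,0,0],
    [255,-0.05,-0.07,0.062,0,0,0],
    [255,-0.05,-0.084,0.073,0,0,0],
    [255,-0.05,-0.084,0.073,0,0,0]
  ]
}}

```text
time: 12.27
tool_pos: [572.6, 216.1, 93.1]
tcp_rot: [-63.7, 89.9, -119.2]
ft_force: [-0.6, 0.0, 0.1]
finger_gap: 0.2
```

Emit:
{"api": "drive_tool", "payload": {
  "deltas": [
    [255,0,0,0,0,0,0],
    [255,0,0,0,0,0,0],
    [255,0,0,0,0,0,0],
    [255,0,0,0,0,0,0],
    [255,0,0,0,0,0,0],
    [255,0,0,0,0,0,0],
    [255,0,0,0,0,0,0],
    [255,0,0,0,0,0,0],
    [255,0,0,0,0,0,0],
    [255,0,0,0,0,0,0]
  ]
}}

```text
time: 13.1
tool_pos: [573.3, 219.5, 92.8]
tcp_rot: [-127.4, 90.0, 177.2]
ft_force: [0.2, -0.2, -0.4]
finger_gap: 0.1
```

Run:
```python
from bench import sense,snapshot
from h import *
f=snapshot("side")
cv2.imwrite("pics/s5.png",cv2.resize(f["frame"][0:320,140:440],(750,600)))
s=sense();print(s['time'],s['tool_pos'].round(2),s['joint_pos'].round(1),s['ft_force'].round(2)); print(delta(s,[573.9,219.5,56]).round(1))
```

```text
13.15 [573.3  219.41  92.8 ] [ 16.2  15.5  91.    0.   73.5 -18.4] [0.18 0.29 0.09]
[36.8  0.5  0.3]
```

View pics/s5.png

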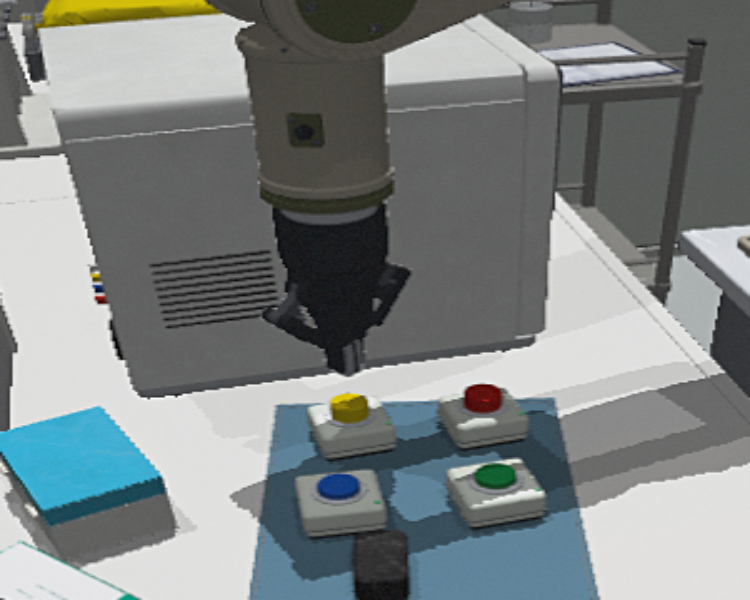

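Blue and green are both down. The tip is above yellow, in the free space next to the instrument. Pressing yellow the same way.

Emit:
{"api": "drive_tool", "payload": {
  "deltas": [
    [255,0.015,0.0005,0,0,0,0],
    [255,0.028,0.0005,0,0,0,0],
    [255,0.032,0.0005,0,0,0,0],
    [255,0.034,0.0005,0,0,0,0],
    [255,0.036,0.0005,0,0,0,0],
    [255,0.038,0.0005,0,0,0,0],
    [255,0.04,0.0005,0,0,0,0],
    [255,0.042,0.0005,0,0,0,0],
    [255,0.042,0.0005,0,0,0,0],
    [255,0.042,0.0005,0,0,0,0]
  ]
}}

```text
time: 13.98
tool_pos: [573.9, 219.8, 51.2]
tcp_rot: [65.7, 90.0, 10.3]
ft_force: [-2.3, -0.5, 3.5]
finger_gap: 0.0
```

Emit:
{"api": "drive_tool", "payload": {
  "deltas": [
    [255,0.001,0,0,0,0,0],
    [255,0.002,0,0,0,0,0],
    [255,0.003,0,0,0,0,0],
    [255,0.004,0,0,0,0,0],
    [255,0.005,0,0,0,0,0],
    [255,0.0055,0,0,0,0,0],
    [255,0.0055,0,0,0,0,0],
    [255,0.0055,0,0,0,0,0],
    [255,0.0055,0,0,0,0,0],
    [255,0.0055,0,0,0,0,0]
  ]
}}

```text
time: 14.82
tool_pos: [573.8, 219.7, 45.4]
tcp_rot: [69.3, 90.0, 13.9]
ft_force: [-1.0, -0.6, 3.3]
finger_gap: -0.2
```

Emit:
{"api": "drive_tool", "payload": {
  "deltas": [
    [255,0.0005,0,0,0,0,0],
    [255,0.001,0,0,0,0,0],
    [255,0.0015,0,0,0,0,0],
    [255,0.002,0,0,0,0,0],
    [255,0.0025,0,0,0,0,0],
    [255,0.0025,0,0,0,0,0],
    [255,0.0025,0,0,0,0,0],
    [255,0.0025,0,0,0,0,0],
    [255,0.0025,0,0,0,0,0],
    [255,0.0025,0,0,0,0,0]
  ]
}}

```text
time: 15.65
tool_pos: [574.0, 219.8, 43.5]
tcp_rot: [74.2, 90.0, 18.8]
ft_force: [-3.0, -1.2, 8.1]
finger_gap: -0.1
```

Emit:
{"api": "drive_tool", "payload": {
  "deltas": [
    [255,-0.002,0,0,0,0,0],
    [255,-0.005,0,0,0,0,0],
    [255,-0.01,0,0,0,0,0],
    [255,-0.02,0,0,0,0,0],
    [255,-0.045,0,0,0,0,0],
    [255,-0.08,0,0,0,0,0],
    [255,-0.115,0,0,0,0,0],
    [255,-0.15,0,0,0,0,0],
    [255,-0.185,0,0,0,0,0],
    [255,-0.22,0,0,0,0,0]
  ]
}}

```text
time: 16.48
tool_pos: [573.3, 219.6, 265.1]
tcp_rot: [76.9, 90.0, 21.5]
ft_force: [1.0, 0.5, 1.0]
finger_gap: -0.0
```

Emit:
{"api": "drive_tool", "payload": {
  "deltas": [
    [255,-0.04,0,0,0,0,0],
    [255,-0.08,0,0,0,0,0],
    [255,-0.12,-0.01,0,0,0,0],
    [255,-0.15,-0.035,0,0,0,0],
    [255,-0.17,-0.065,0,0,0,0],
    [255,-0.18,-0.1,0,0,0,0],
    [255,-0.18,-0.14,0,0,0,0],
    [255,-0.18,-0.18,0,0,0,0],
    [255,-0.18,-0.2,0,0,0,0],
    [255,-0.18,-0.2,0,0,0,0]
  ]
}}

```text
time: 17.32
tool_pos: [406.6, 104.5, 445.1]
tcp_rot: [54.2, 89.8, -1.3]
ft_force: [-0.2, -0.1, 0.3]
finger_gap: -0.1
```

Run:
```python
from bench import sense,snapshot
from h import *
f=snapshot("side");t=snapshot("top");cv2.imwrite("pics/t6.png",t["frame"])
cv2.imwrite("pics/s6.png",cv2.resize(f["frame"][190:340,230:390],None,fx=4,fy=4,interpolation=cv2.INTER_CUBIC))
s=sense();print(s['time'],s['tool_pos'].round(2),s['ft_force'].round(2))
h=cv2.cvtColor(f["frame"],cv2.COLOR_BGR2HSV).astype(int)
for n,hu,p,z in(("green",65,(491.9,340.8),47),("blue",113,(601.1,327.4),47),("yellow",27,(573.9,219.5),47),("red",0,(471.6,228.7),56)):
    m=((abs((h[...,0]-hu+90)%180-90)<14)&(h[...,1]>140)); ys,xs=np.nonzero(m)
    for zz in(47,56):
        th=np.linspace(0,6.28,24);q=proj(f,[[p[0]+15*np.cos(a),p[1]+15*np.sin(a),zz] for a in th])
        print(n,zz,"pred x",q[:,0].min().round(1),q[:,0].max().round(1),"top row",q[:,1].min().round(1),end=' ')
    c=q.mean(0);k=(abs(xs-c[0])<15)&(abs(ys-c[1])<20);print("seen",xs[k].min(),xs[k].max(),ys[k].min(),ys[k].max())
```

```text
17.4167 [408.75 105.89 443.8 ] [ 0.22 -0.08  0.03]
green 47 pred x 329.3 346.4 top row 246.4 green 56 pred x 329.4 346.6 top row 242.6 seen 330 345 247 259
blue 47 pred x 266.3 283.6 top row 251.7 blue 56 pred x 265.9 283.3 top row 247.9 seen 267 283 253 265
yellow 47 pred x 271.6 287.3 top row 212.9 yellow 56 pred x 271.2 287.1 top row 209.1 seen 273 286 214 224
red 47 pred x 325.0 340.5 top row 207.7 red 56 pred x 324.9 340.6 top row 203.9 seen 326 339 205 219
```

View pics/s6.png

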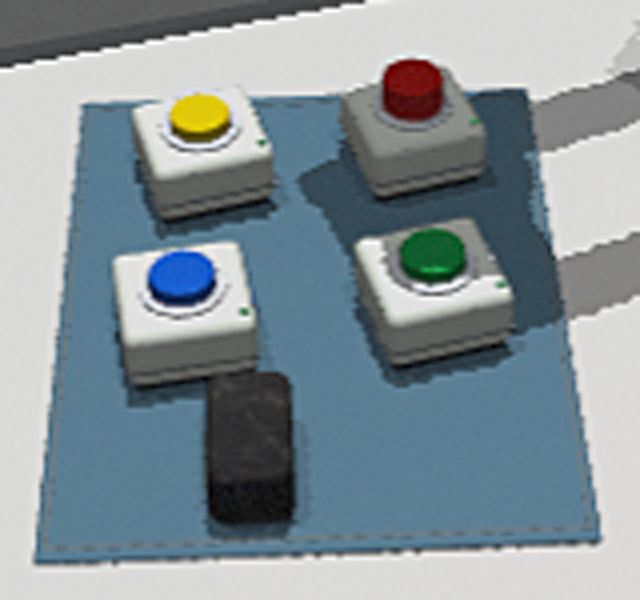

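View pics/t6.png

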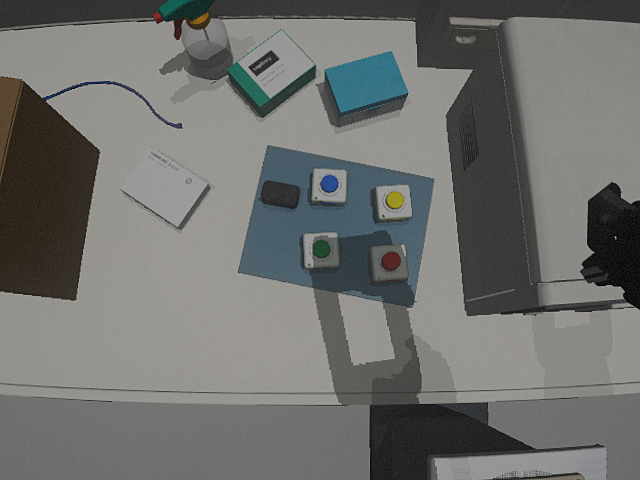

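All three keys sit at the "down" row (47 mm tops) and red is still up. The pods and the reader haven't moved, and the arm is clear and at rest.

```bash
python3 -c "
from bench import hand_in
print(hand_in())"
```

```text
the job is handed in; nothing more can be done
None
```

I pressed the green key, then blue, then yellow with the shut fingertips, and handed the job in at about 17.5 s of the 42 s allowed.

- **Pressing force:** peak readings were about 11 N on green, 8 N on blue and 8 N on yellow. In each case the force rose past the 4 N sliding resistance, which shows the key had reached its stop.
- **Final pictures:** in the side view the green, blue and yellow tops lie about 1 pixel below where a fully pressed key should appear. They are 4–5 pixels from the fully-up position. Red is still up.
- **Switches and reader:** by eye, none of the switches or the code reader has moved in the side and top views.
- **Robot:** the arm was clear of everything and the force reading was near zero.
- **Unexpected reading:** a sideways force of 2–5 N showed up while pressing, largest on green. It did not visibly move any switch. No other check failed or disagreed.

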